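# Hold the round pedal bin open, then let it down softly

### The arm

A 6-joint arm with a two-finger parallel gripper is mounted at the origin on a cart in front of the work surface, level with it; the furniture and walls round the work are solid. World frame = base frame: x ahead of the robot, y to its left, z up, the work surface at z = 0. Lengths are in m, angles in degrees, forces in N, time in s.
With the tool pointing down it reaches from about 0.35 to 0.875 m from the base axis. Payload 4.2 kg.
Tool frame: the origin (TCP) lies between the finger pads; the fingertips stand 8 mm ahead of it and the grasp point (between the pads) lies 11 mm behind it; z points along the fingers, y is the line along which they close (so a half turn about z gives the same grasp; the last joint's range is limited). The gripper opens to 87 mm and grips with 3 to 60 N. Pads are 19 mm wide; open, the fingers measure 117 mm over their backs; the gripper's body (75 mm by 190 mm) begins 51 mm behind the grasp point.
Start: joints at [-57.319, 22.042, 0.453, 0, -68.411, -14.817], TCP at [0.192, -0.595, 0.231] pointing down, gripper open.
Joint ranges: [-179.83, 179.83], [-69.29, 118.12], [-61.27, 80.66], [-181.25, 117.63], [-171.15, -9.14], [-177.46, 177.46]. Speed limits (degrees/s): [159.86, 159.86, 180, 180, 180, 180].

### API

Orientations are given as a 3x3 rotation matrix whose columns are the frame's x, y, z axes.
In Python, from station import sense, capture, camera_model, finish_job, find_in gives the robot as it stands. The module is installed in compiled form; this text tells all that it offers.
- The arm moves only by the tool arm_command, never from a script. Its argument "motion" is a list of rows, each a list of 7 numbers: the finger opening in mm, from 0 to 87, then the shift along the tool's x, y, z in mm, then the turn, a rotation vector about the tool's x, y, z in rad. In form: [[jaw, dx, dy, dz, rx, ry, rz], ...]. A call has 1 to 8 rows; each row shifts and turns the commanded pose from where the row before left it, along the tool's axes as they then stand; what a row does not reach is not made up. A row lasts 1/10 s, in which the tool goes at most 50 mm and 8.59 degrees, less where a joint would pass 70% of its speed; a pose out of reach is approached as far as the arm can. A call with a gripper value outside its range is refused whole. The fingers move at their own pace and stop on an object; the grip force is fixed at half the most. Time passes only in rows, so rows that do not move let the fingers close. It gives the time, the measured TCP pose, the force, the opening and the grip force at its end, in the units of the state.
- sense(): the state, without advancing time (a new reading comes with each control period).
- capture(name): name is "scene" or "side" or "wrist"; returns the picture (400x640x3 uint8, red, green, blue); there is no depth.
- camera_model(name): a dict with "fx", "fy", "cx", "cy" (pixels), "R" (3x3) and "t" (3): a world point X has camera coordinates R X + t. Camera axes: x right, y down, z forward; pixel columns grow to the right and rows downward; lengths in m; the calibration is good to about 2 mm. A picture is of the moment at which its call begins: read the wrist's pose just before it. camera_model takes no time and is no camera call; for the wrist camera it gives the pose at the moment of the call.
- finish_job(): hands the job in; it is judged then, once.
Trained networks look in the newest picture that a camera, given by its name, has taken for a name from the list of things; names that differ only in an ending like _2 or _b are one class to them, and where a whole thing is asked for, a point or a joint stands for the part that bears it (a point fixed in the world has none). Each returns a list of dicts, best first, with "p" (0 to 1); they miss things now and then, are a little off and sometimes report something else, mostly with a low value. They report only what shows in the picture. A call takes as long as a camera call.
- find_in(target, camera): "location" ([row, column] in pixels, amid what is visible of it).
The state is a dict: "time_s": time; "joints": joint angles; "joint_velocities": joint speeds; "effort": joint torques, N m; "tcp_pos": TCP position; "ee_rot": TCP orientation; "wrist_force": force on the tool from outside, world axes, zero at the start; "moment": the same for the moment, N m; "gripper_width": opening from 0.0 (shut) to 1.0 (fully open); "gripper_force": force on a finger pad.
Only numpy, scipy, OpenCV 4.12 (cv2) and the standard library are available. Lean on these libraries where they do the work, as an engineer would, in place of code of your own. Each camera call takes 0.05 s, during which the arm holds its last target. There are 200 camera calls.

### The job

There are two small steel pedal bins on the worktop, one round and one square. Hold the round one open so that a used tea bag can be dropped in: press its pedal all the way down until the lid stands fully open, keep it there for about two seconds, then let the pedal up slowly, over about two seconds, so that the lid eases shut without slamming, and come away. Leave the square bin shut.

Things in the scene. Friction and masses are not known exactly. Their poses are not given: they have to be found in the camera images.
- round_tread (a point): Grey plastic tread with three black ribs, at the front end of the round bin's pedal, 42 x 56 x 10 mm (its x, y, z). The point is the centre of its top face, 100 mm in front of the bin's wall, 56 mm above the worktop when up. x points back to the bin. Its front edge is tilted 7 degrees up at rest, 7 down when pressed. Pressed straight down it goes about 32 mm to a stop, against a spring (4 to 6 N); let go, it flies up at once.
- round_pedal: The round bin's whole pedal: a flat steel bar 22 mm wide that carries the grey tread. Origin: its hinge inside the bin's foot, 30 mm above the worktop and 30 mm in front of the bin's axis (the tread's point is 135 mm further forward, 25 mm higher). The bin is a steel cylinder 127 mm in diameter on a black 132 mm foot, fixed to the worktop; rim 112 mm high, 135 mm with the shut lid.
- round_lid (a joint): Lid of the round bin: shallow steel dome 132 mm in diameter, hinged at the back of the rim, away from the pedal. Angle in rad: 0 shut, 1.2 fully open (pedal at its stop). It follows the pedal at about 0.036 rad per mm of tread travel: raising the tread at 15 mm/s closes it at 0.55 rad/s. Let go, it slams at once.
- square_lid (a joint): Lid of the square bin (the wrong one): steel box bin 125 mm square of the same height with a flat stepped lid 130 mm square, and the same kind of pedal. Angle in rad: 0 shut, 1.2 fully open.

How it is judged (in metres and radians):
On the way:
1. the round bin's lid is held up by the gripper pressing on its pedal (value of joint round_lid above 0.95 rad and contact force between the fingers and round_pedal above 0.5 N), for 1.2 s.
At the end, for the whole second after the job is handed in: After the round bin's lid has been held at least 0.95 rad open by the pedal for 1.2 s, both bins' lids are shut again (within 0.06 rad) (value of joint each of round_lid, square_lid below 0.06 rad); the robot touches nothing.
It fails at once if the round bin's lid slams: it closes faster than 2 rad/s (velocity of joint round_lid below -2 rad/s).
It fails at once if the square bin's lid is opened (more than 0.15 rad) (value of joint square_lid above 0.15 rad).
It also fails if it takes over 38 s, if anything falls off the work surface, if the arm or the gripper's body presses on something with over 40 N, if the wrist force passes 120 N, or if a joint passes its speed limit or range.

## Working session

There is one attempt and no reset: what is moved stays moved. The work goes in short steps, Python scripts to look and compute and a tool call to move; the robot and the scene stay as the last step left them, time stands still between calls to the robot, and variables do not carry over. Pictures are saved under pics/ and viewed, at most 10 in all, crops included, and the job is handed in when it is done.

Besides the shell and the picture viewer there is one more tool, called after "Call:" by a JSON object that holds its "name" and its "arguments", one argument or row to a line. arm_command: Moves the arm, as the interface text tells. Its arguments: {"type":"object","properties":{"motion":{"type":"array"}},"required":["motion"]}

```bash
mkdir -p pics
python3 - <<'E'
from station import *
import cv2
for c in ("scene","side"):
    im=capture(c); cv2.imwrite(f"pics/{c}0.png",im[:,:,::-1])
    for t in ("round_tread","round_pedal","round_lid","square_lid"):
        print(c,t,[(d["p"],d["location"]) for d in find_in(t,c)][:3])
s=sense();print(s["time_s"],s["tcp_pos"],s["ee_rot"])
E
python3 -c "
import cv2,numpy as np
a=[cv2.imread('pics/%s0.png'%c) for c in('scene','side')]
cv2.imwrite('pics/both0.png',cv2.resize(np.vstack(a),(480,600)))"
```

```text
scene round_tread [(0.87, [291.7, 325.9])]
scene round_pedal [(0.9, [291.3, 324.0])]
scene round_lid [(0.88, [249.7, 250.7])]
scene square_lid [(0.71, [161.5, 358.5])]
side round_tread [(0.71, [257.6, 358.0])]
side round_pedal [(0.92, [259.8, 358.5])]
side round_lid [(0.78, [227.3, 293.7])]
side square_lid [(0.84, [176.3, 337.4])]
0.5 [ 0.19173484 -0.5947925   0.23050857] [[-9.51795086e-01 -3.06734599e-01 -1.31348591e-05]
 [-3.06734599e-01  9.51795078e-01  1.26173779e-04]
 [-2.62001694e-05  1.24120499e-04 -9.99999992e-01]]
```

View pics/scene0.png

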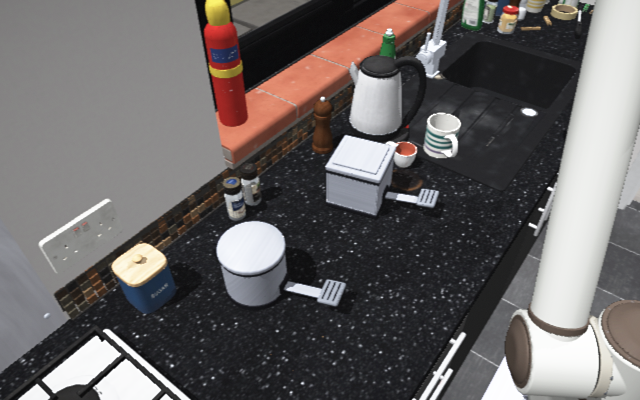

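View pics/side0.png

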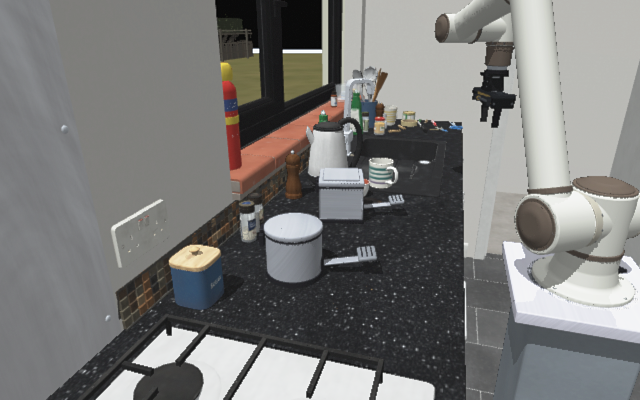

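The scene view shows the round bin at about row 262, column 252, with its tread at (292, 332). The square bin is behind it at (175, 360). In the side view the round tread is at (254, 367). Next I triangulate.

```bash
cat > h.py <<'E'
import numpy as np
from station import *
def ray(c,rc,m=None):
    m=m or camera_model(c); R=np.array(m["R"]);t=np.array(m["t"])
    d=R.T@np.array([(rc[1]-m["cx"])/m["fx"],(rc[0]-m["cy"])/m["fy"],1]); return -R.T@t,d/np.linalg.norm(d)
def onz(c,rc,z,m=None):
    o,d=ray(c,rc,m); return o+d*(z-o[2])/d[2]
def tri(*rays):
    A=sum(np.eye(3)-np.outer(d,d) for o,d in rays); b=sum((np.eye(3)-np.outer(d,d))@o for o,d in rays)
    return np.linalg.solve(A,b)
E
python3 - <<'E'
from h import *
np.set_printoptions(precision=4,suppress=True)
P={"tread":((292,332),(254,367),.056),"treadnet":((291.7,325.9),(257.6,358),.056),"rlid":((249.7,250.7),(227.3,293.7),.13),"slid":((161.5,358.5),(176.3,337.4),.13),"streads":((198,428),(201,396),.056)}
for k,(a,b,z) in P.items():
    print(k,tri(ray("scene",a),ray("side",b)),onz("scene",a,z),onz("side",b,z))
E
```

```text
tread [0.4669 0.1045 0.0495] [0.4652 0.108  0.056 ] [0.4637 0.1168 0.056 ]
treadnet [0.4861 0.1012 0.0336] [0.4751 0.1145 0.056 ] [0.4797 0.1384 0.056 ]
rlid [0.6213 0.1599 0.1205] [0.6141 0.1654 0.13  ] [0.615  0.1776 0.13  ]
slid [ 0.6082 -0.1806  0.1256] [ 0.5989 -0.1733  0.13  ] [ 0.6115 -0.1756  0.13  ]
streads [ 0.4478 -0.2479  0.0442] [ 0.4446 -0.2365  0.056 ] [ 0.4433 -0.2173  0.056 ]
```

Call:
{"name": "arm_command", "arguments": {
  "motion": [
    [0,-15,18,0,0,0,0],
    [0,-26,32,0,0,0,0],
    [0,-26,32,0,0,0,0],
    [0,-26,32,0,0,0,0],
    [0,-26,32,0,0,0,0],
    [0,-26,32,0,0,0,0],
    [0,-26,32,0,0,0,0],
    [0,-26,32,0,0,0,0]
  ]
}}

```text
time_s: 1.3
tcp_pos: [0.3053, -0.3026, 0.2309]
ee_rot: [[-0.952, -0.306, 0.001], [-0.306, 0.952, -0.0], [-0.001, -0.001, -1.0]]
wrist_force: [1.4, 0.3, 0.7]
gripper_width: 0.356
gripper_force: 0.0
```

Call:
{"name": "arm_command", "arguments": {
  "motion": [
    [0,-26,32,0,0,0,0],
    [0,-26,32,0,0,0,0],
    [0,-26,32,0,0,0,0],
    [0,-26,32,0,0,0,0],
    [0,-26,32,0,0,0,0],
    [0,-26,32,0,0,0,0],
    [0,-26,32,0,0,0,0],
    [0,-26,32,0,0,0,0]
  ]
}}

```text
time_s: 2.1
tcp_pos: [0.4248, 0.0052, 0.2311]
ee_rot: [[-0.952, -0.307, 0.001], [-0.307, 0.952, 0.0], [-0.001, 0.0, -1.0]]
wrist_force: [1.1, 0.0, 0.8]
gripper_width: 0.007
gripper_force: 0.0
```

Call:
{"name": "arm_command", "arguments": {
  "motion": [
    [0,-26,32,0,0,0,0],
    [0,-26,32,0,0,0,0],
    [0,-10,20,0,0,0,0],
    [0,0,0,0,0,0,0]
  ]
}}

```text
time_s: 2.5
tcp_pos: [0.4584, 0.1048, 0.2304]
ee_rot: [[-0.951, -0.31, 0.0], [-0.31, 0.951, 0.0], [-0.0, 0.0, -1.0]]
wrist_force: [-0.1, -0.4, -0.0]
gripper_width: 0.003
gripper_force: 0.0
```

Run:
```python
from h import *
import cv2
np.set_printoptions(precision=4,suppress=True)
s=sense();m=camera_model("wrist");im=capture("wrist");cv2.imwrite("pics/w1.png",im[:,:,::-1])
print(s["time_s"],s["tcp_pos"],s["ee_rot"],s["gripper_width"],s["wrist_force"])
for t in ("round_tread","round_pedal","round_lid"):
    for d in find_in(t,"wrist")[:2]: print(t,d,onz("wrist",d["location"],.056,m))
for c in ("scene","side"):
    im=capture(c);cv2.imwrite(f"pics/{c}1.png",im[:,:,::-1])
import json;json.dump({k:np.array(v).tolist() for k,v in m.items()},open("m1.json","w"))
```

```text
2.5 [0.4584 0.1048 0.2304] [[-0.9508 -0.31    0.0004]
 [-0.31    0.9508  0.0003]
 [-0.0004  0.0001 -1.    ]] 0.002945276829101046 [-0.0606 -0.3586 -0.0217]
round_tread {'location': [189.3, 316.8], 'p': 0.81} [0.472 0.107 0.056]
round_pedal {'location': [192.2, 313.8], 'p': 0.7} [0.4757 0.1051 0.056 ]
round_lid {'location': [342.2, 319.1], 'p': 0.57} [0.6386 0.1634 0.056 ]
```

View pics/w1.png

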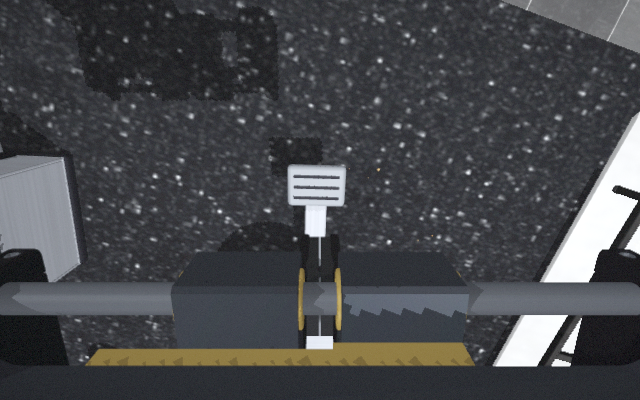

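The wrist view shows the tread straight at (185, 317), with its ribs aligned to the tool's y axis. The yaw is therefore right and the correction is about −10 mm along tool x.

Call:
{"name": "arm_command", "arguments": {
  "motion": [
    [0,-5,-1,15,0,0,0],
    [0,-5,0,25,0,0,0],
    [0,0,0,30,0,0,0],
    [0,0,0,30,0,0,0],
    [0,0,0,25,0,0,0],
    [0,0,0,20,0,0,0],
    [0,0,0,9,0,0,0],
    [0,0,0,0,0,0,0]
  ]
}}

```text
time_s: 3.6
tcp_pos: [0.467, 0.1036, 0.0758]
ee_rot: [[-0.952, -0.306, -0.002], [-0.306, 0.952, -0.001], [0.002, -0.001, -1.0]]
wrist_force: [0.7, -0.0, 0.5]
gripper_width: 0.005
gripper_force: 0.0
```

Run:
```python
from h import *
import cv2
np.set_printoptions(precision=4,suppress=True)
s=sense();print(s["time_s"],s["tcp_pos"],s["wrist_force"])
a=[]
for c in ("scene","side"):
    im=capture(c)[:,:,::-1]; m=camera_model(c)
    p=np.array(m["R"])@(s["tcp_pos"]-[0,0,.008])+m["t"]; u=int(m["fx"]*p[0]/p[2]+m["cx"]);v=int(m["fy"]*p[1]/p[2]+m["cy"]);print(c,v,u)
    a.append(cv2.resize(im[v-60:v+40,u-65:u+65],None,fx=3,fy=3,interpolation=cv2.INTER_CUBIC))
cv2.imwrite("pics/c2.png",np.hstack(a))
```

```text
3.6 [0.467  0.1036 0.0758] [ 0.7469 -0.0483  0.518 ]
scene 286 332
side 246 366
```

View pics/c2.png

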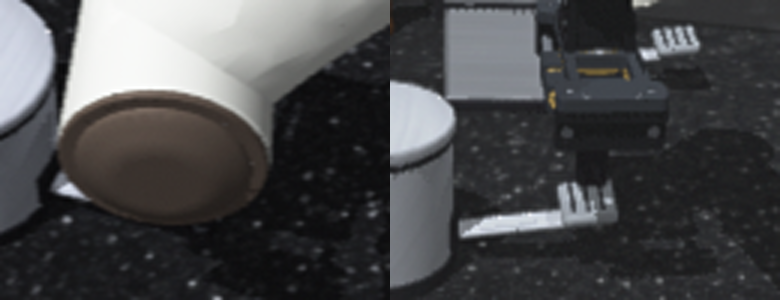

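The side view shows the closed fingertips directly over the tread, with the gripper body clear of the bin. Now I press.

Call:
{"name": "arm_command", "arguments": {
  "motion": [
    [0,0,0,8,0,0,0],
    [0,0,0,6,0,0,0],
    [0,0,0,6,0,0,0],
    [0,0,0,6,0,0,0],
    [0,0,0,5,0,0,0],
    [0,0,0,5,0,0,0],
    [0,0,0,4,0,0,0],
    [0,0,0,1,0,0,0]
  ]
}}

```text
time_s: 4.5
tcp_pos: [0.4667, 0.1041, 0.0349]
ee_rot: [[-0.952, -0.307, -0.002], [-0.307, 0.952, -0.001], [0.002, -0.0, -1.0]]
wrist_force: [-3.9, 0.6, 6.2]
gripper_width: 0.007
gripper_force: 2.9
```

Call:
{"name": "arm_command", "arguments": {
  "motion": [
    [0,0,0,1,0,0,0],
    [0,0,0,0,0,0,0]
  ]
}}

```text
time_s: 4.7
tcp_pos: [0.4667, 0.1041, 0.0342]
ee_rot: [[-0.952, -0.307, -0.002], [-0.307, 0.952, -0.001], [0.002, -0.0, -1.0]]
wrist_force: [-4.1, 0.3, 6.2]
gripper_width: 0.002
gripper_force: 2.9
```

Run:
```python
from h import *
import cv2
im=capture("side")[:,:,::-1];cv2.imwrite("pics/s3.png",cv2.resize(im[130:320,220:420],None,fx=3,fy=3))
s=sense();print(s["time_s"],s["tcp_pos"],s["wrist_force"])
```

```text
4.75 [0.466725   0.10406163 0.034296  ] [-4.89435438  0.10373359  4.850152  ]
```

View pics/s3.png

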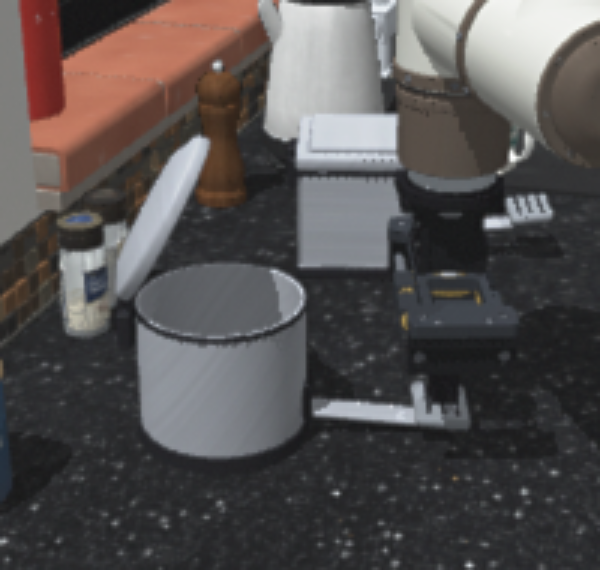

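The lid now stands about 60° open, with the fingers on the tread. I press 2 mm more to reach the stop, then hold.

Call:
{"name": "arm_command", "arguments": {
  "motion": [
    [0,0,0,1,0,0,0],
    [0,0,0,1,0,0,0],
    [0,0,0,0,0,0,0],
    [0,0,0,0,0,0,0]
  ]
}}

```text
time_s: 5.15
tcp_pos: [0.4668, 0.1041, 0.0324]
ee_rot: [[-0.952, -0.307, -0.002], [-0.307, 0.952, -0.001], [0.002, -0.0, -1.0]]
wrist_force: [-5.1, 0.4, 5.4]
gripper_width: 0.006
gripper_force: 2.9
```

Call:
{"name": "arm_command", "arguments": {
  "motion": [
    [0,0,0,1,0,0,0],
    [0,0,0,1,0,0,0],
    [0,0,0,0,0,0,0],
    [0,0,0,0,0,0,0]
  ]
}}

```text
time_s: 5.55
tcp_pos: [0.4669, 0.1041, 0.0304]
ee_rot: [[-0.952, -0.307, -0.001], [-0.307, 0.952, -0.001], [0.001, -0.0, -1.0]]
wrist_force: [-4.6, -0.1, 6.5]
gripper_width: 0.007
gripper_force: 3.0
```

Call:
{"name": "arm_command", "arguments": {
  "motion": [
    [0,0,0,1,0,0,0],
    [0,0,0,1,0,0,0],
    [0,0,0,0,0,0,0],
    [0,0,0,0,0,0,0]
  ]
}}

```text
time_s: 5.95
tcp_pos: [0.4669, 0.1041, 0.0296]
ee_rot: [[-0.952, -0.307, -0.001], [-0.307, 0.952, -0.001], [0.001, -0.001, -1.0]]
wrist_force: [-7.4, 0.4, 15.5]
gripper_width: 0.007
gripper_force: 7.9
```

At the stop: the force has risen to 15 N. I hold for two seconds.

Call:
{"name": "arm_command", "arguments": {
  "motion": [
    [0,0,0,0,0,0,0],
    [0,0,0,0,0,0,0],
    [0,0,0,0,0,0,0],
    [0,0,0,0,0,0,0],
    [0,0,0,0,0,0,0],
    [0,0,0,0,0,0,0],
    [0,0,0,0,0,0,0],
    [0,0,0,0,0,0,0]
  ]
}}

```text
time_s: 6.75
tcp_pos: [0.4669, 0.1041, 0.0296]
ee_rot: [[-0.952, -0.307, -0.001], [-0.307, 0.952, -0.001], [0.001, -0.0, -1.0]]
wrist_force: [-6.6, -1.1, 13.6]
gripper_width: 0.008
gripper_force: 7.9
```

Call:
{"name": "arm_command", "arguments": {
  "motion": [
    [0,0,0,0,0,0,0],
    [0,0,0,0,0,0,0],
    [0,0,0,0,0,0,0],
    [0,0,0,0,0,0,0],
    [0,0,0,0,0,0,0],
    [0,0,0,0,0,0,0],
    [0,0,0,0,0,0,0],
    [0,0,0,0,0,0,0]
  ]
}}

```text
time_s: 7.55
tcp_pos: [0.4669, 0.1041, 0.0296]
ee_rot: [[-0.952, -0.307, -0.001], [-0.307, 0.952, -0.001], [0.001, -0.001, -1.0]]
wrist_force: [-6.5, 0.3, 14.9]
gripper_width: 0.005
gripper_force: 7.9
```

Call:
{"name": "arm_command", "arguments": {
  "motion": [
    [0,0,0,0,0,0,0],
    [0,0,0,0,0,0,0],
    [0,0,0,0,0,0,0],
    [0,0,0,0,0,0,0],
    [0,0,0,0,0,0,0],
    [0,0,0,-1,0,0,0],
    [0,0,0,-1,0,0,0],
    [0,0,0,-1,0,0,0]
  ]
}}

```text
time_s: 8.35
tcp_pos: [0.4668, 0.1041, 0.0316]
ee_rot: [[-0.952, -0.307, -0.001], [-0.307, 0.952, -0.001], [0.001, -0.0, -1.0]]
wrist_force: [-3.8, -0.6, 6.5]
gripper_width: 0.004
gripper_force: 2.9
```

Call:
{"name": "arm_command", "arguments": {
  "motion": [
    [0,0,0,-1.5,0,0,0],
    [0,0,0,-1.5,0,0,0],
    [0,0,0,-1.5,0,0,0],
    [0,0,0,-1.5,0,0,0],
    [0,0,0,-1.5,0,0,0],
    [0,0,0,-1.5,0,0,0],
    [0,0,0,-1.5,0,0,0],
    [0,0,0,-1.5,0,0,0]
  ]
}}

```text
time_s: 9.15
tcp_pos: [0.4667, 0.1041, 0.0434]
ee_rot: [[-0.952, -0.307, -0.002], [-0.307, 0.952, -0.001], [0.002, -0.0, -1.0]]
wrist_force: [-4.7, -0.7, 4.9]
gripper_width: 0.004
gripper_force: 2.5
```

Call:
{"name": "arm_command", "arguments": {
  "motion": [
    [0,0,0,-1.5,0,0,0],
    [0,0,0,-1.5,0,0,0],
    [0,0,0,-1.5,0,0,0],
    [0,0,0,-1.5,0,0,0],
    [0,0,0,-1.5,0,0,0],
    [0,0,0,-1.5,0,0,0],
    [0,0,0,-1.5,0,0,0],
    [0,0,0,-1.5,0,0,0]
  ]
}}

```text
time_s: 9.95
tcp_pos: [0.4678, 0.1044, 0.0557]
ee_rot: [[-0.952, -0.307, 0.0], [-0.307, 0.952, 0.0], [-0.0, -0.0, -1.0]]
wrist_force: [-1.2, -1.2, 3.8]
gripper_width: 0.004
gripper_force: 2.0
```

Call:
{"name": "arm_command", "arguments": {
  "motion": [
    [0,0,0,-1.5,0,0,0],
    [0,0,0,-1.5,0,0,0],
    [0,0,0,-1.5,0,0,0],
    [0,0,0,-1.5,0,0,0],
    [0,0,0,-1.5,0,0,0],
    [0,0,0,-1.5,0,0,0],
    [0,0,0,-1.5,0,0,0],
    [0,0,0,-1.5,0,0,0]
  ]
}}

```text
time_s: 10.75
tcp_pos: [0.4669, 0.1045, 0.0672]
ee_rot: [[-0.952, -0.306, -0.001], [-0.306, 0.952, 0.0], [0.001, 0.0, -1.0]]
wrist_force: [-1.3, 0.1, -0.3]
gripper_width: 0.006
gripper_force: 0.0
```

The contact is gone, so I come away.

Call:
{"name": "arm_command", "arguments": {
  "motion": [
    [0,0,0,-5,0,0,0],
    [0,0,0,-15,0,0,0],
    [0,0,0,-25,0,0,0],
    [0,0,0,-30,0,0,0],
    [0,0,0,-30,0,0,0],
    [0,0,0,-15,0,0,0],
    [0,0,0,0,0,0,0],
    [0,0,0,0,0,0,0]
  ]
}}

```text
time_s: 11.55
tcp_pos: [0.4669, 0.1044, 0.1871]
ee_rot: [[-0.952, -0.306, -0.001], [-0.306, 0.952, 0.0], [0.001, 0.001, -1.0]]
wrist_force: [-0.6, -0.8, -0.4]
gripper_width: 0.004
gripper_force: 0.0
```

Run:
```python
from h import *
import cv2
im=capture("side")[:,:,::-1];cv2.imwrite("pics/s4.png",cv2.resize(im[130:320,220:420],None,fx=2,fy=2))
s=sense();print(s["time_s"],s["tcp_pos"],s["wrist_force"])
```

```text
11.6 [0.46664152 0.10422226 0.18652562] [-0.09005425 -0.54698632  0.46127545]
```

View pics/s4.png

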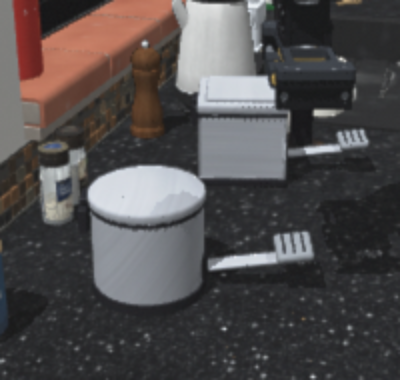

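Both lids are shut, the pedal is up and the gripper is clear, so I hand in.

```bash
python3 -c "
from station import finish_job
print(finish_job())"
```

```text
the job is handed in; nothing more can be done
None
```

I pressed the round bin's pedal to its stop, held it there for just over two seconds and eased it up over about two seconds; both lids were shut and the gripper clear at about 11.6 s, when I handed the job in (no verdict was returned).

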